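# Seat the spice carousel on its stand and load the jar

## Robot

A 6-joint arm with a two-finger parallel gripper is mounted at the origin on a cart in front of the work surface, level with it; the furniture and walls round the work are solid. World frame = base frame: x ahead of the robot, y to its left, z up, the work surface at z = 0. Lengths are in m, angles in rad, forces in N, time in s.
With the tool pointing down it reaches from about 0.35 to 0.95 m from the base axis. Payload 17.4 kg.
Tool frame: the origin (TCP) lies between the finger pads; the fingertips stand 17 mm ahead of it and the grasp point (between the pads) lies 2 mm behind it (bot.nose_length is the z of the fingertips in the tool frame, in m); z points along the fingers, y is the line along which they close (so a half turn about z gives the same grasp; the last joint's range is limited). The gripper opens to 93 mm and grips with 3 to 60 N. Pads are 15 mm wide; open, the fingers measure 128 mm over their backs; the gripper's body (75 mm by 188 mm) begins 65 mm behind the grasp point.
Start: joints at [1.184, 0.116, 1.442, -0, 1.584, -0.038], TCP at [0.231, 0.634, 0.236] pointing down, gripper open.
Joint ranges: [-2.83, 2.83], [-0.83, 2.19], [0.07, 2.5], [-1.14, 4.28], [0.01, 3], [-2.97, 2.97]. Speed limits (rad/s): [1.89, 1.89, 2.22, 3.14, 3.14, 3.14].

## Interface

Orientations are given as a unit quaternion [w, x, y, z].
In Python, from cell import bot, eyes gives the robot as it stands.
- The arm moves only by the tool move_arm, never from a script. Its argument "moves" is a list of rows, each an object with "claw": the finger opening in m, from 0 to 0.093; "linear": the shift along the world's x, y, z in m, a list of three; "turn": the turn about the world's z in rad. In form: [{"claw": claw, "linear": [tx, ty, tz], "turn": turn}, ...]. A call has 1 to 20 rows; each row shifts and turns the commanded pose from where the row before left it; what a row does not reach is not made up. A row lasts 1/12 s, in which the tool goes at most 41.7 mm and 7.16 degrees, less where a joint would pass 70% of its speed; a pose out of reach is approached as far as the arm can. A call is refused whole if a number of a shift passes 0.0417 or a number of a turn 0.125, either way. A call with a gripper value outside its range is refused whole. The fingers move at their own pace and stop on an object; "grip_force" is the grip in N (left out, the last holds). Time passes only in rows, so rows that do not move let the fingers close. It gives the time, the measured TCP pose, the force, the opening and the grip force at its end, in the units of the state.
- bot.sense(): the state, without advancing time (a new reading comes with each control period).
- eyes.camera(name): name is "side" or "top"; returns the picture (384x512x3 uint8, red, green, blue); there is no depth.
- eyes.camera_params(name): a dict with "vertical_fov" (degrees; the focal length in pixels is half the picture's height over the tangent of half this angle, whatever the lens; pixels are square), "cx", "cy" (the principal point, pixels), "pose" (4x4, takes a point from camera to world coordinates). Camera axes: x right, y down, z forward; pixel columns grow to the right and rows downward; lengths in m; the calibration is good to about 2 mm. A picture is of the moment at which its call begins. camera_params takes no time and is no camera call.
- bot.finish_job(): hands the job in; it is judged then, once.
The state is a dict: "t": time; "qpos": joint angles; "qd": joint speeds; "tau": joint torques, N m; "position": TCP position; "eef_rot": TCP orientation; "force": force on the tool from outside, world axes, zero at the start; "wrist_torque": the same for the moment, N m; "gripper_width": finger opening in m; "finger_force": force on a finger pad.
Only numpy, scipy, OpenCV 4.12 (cv2) and the standard library are available. Lean on these libraries where they do the work, as an engineer would, in place of code of your own. Each camera call takes 0.05 s, during which the arm holds its last target. There are 200 camera calls.

## Task

The spice carousel has been washed and is parked on the small dish. Put it back on its round wooden stand: feel for the pivot hole with the pin under the tray, gently so as not to score the bearing plate, and let the tray down until it sits flat and fully home on the stand. Then stand the spice jar upright on the tray, and leave the other things where they are.

Things in the scene. Friction and masses are not known exactly. Their poses are not given: they have to be found in the camera images.
- carousel: Round wooden tray, 190 mm across, loose, 0.42 kg, with a carrying post on top and a pivot pin below. Origin: centre of the tray's flat underside; z up; round, so x and y do not matter. At the start its underside rests on the rim of the small dish, the pin hanging inside. Home on the stand, its origin is 30 mm above the stand's; with the pin on the plate beside the hole, 46 mm.
- pin_tip (a point): End of the carousel's steel pivot pin, which points straight down from the tray's centre: 20 mm below the carousel's origin. The pin is 12 mm in diameter; its last 3 mm taper to a flat tip 7.6 mm across.
- post_grip (a point): Point on the axis of the carousel's round upright steel post (16 mm in diameter), 40 mm above the carousel's origin. The post is bare from 15 to 62 mm above the origin, over a low foot 34 mm across; a knob 25 mm across tops it (62 to 78 mm). Grip the post and carry it upright.
- tray_floor (a point): Centre of the tray's floor, on which jars stand, 7 mm above the carousel's origin. The floor is flat from the foot of the post (17 mm from the axis) to the rim (89 mm from the axis); the rim's top is 11 mm above the floor.
- stand: Round wooden stand of the carousel, 150 mm in diameter, 30 mm high, stuck to the counter. Origin: centre of its underside, on the counter; z up. In its flat top is a round opening, about 52 mm across, with a greased steel bearing plate at the bottom of it. More than 40 N between carousel and stand scores the plate; 3 to 10 N is plenty for pressing and sliding.
- opening (a point): Middle of the opening, at the height of the bearing plate's flat top (4 mm below the stand's top, 26 mm above the counter). The plate has one unmarked blind hole, 13.5 mm in diameter, 16.5 mm deep. The plate floats stiffly and stays where it was left: the hole is off this point by up to 7.5 mm along the stand's x and up to 7.5 mm along its y, either way; it is not reported.
- spice_jar: Round spice jar with a dark cap, 41 mm in diameter, 105 mm tall, about 0.11 kg, standing upright on the counter. Origin: centre of its underside; z up. It can be gripped anywhere along its height. On the tray it goes between the post and the rim (55 mm from the post's axis is a good place).
- berry_dish: Small round dish, 112 mm across, 54 mm high, on which the carousel is parked. Origin: centre of its underside; z up. To be left where it is.
- tuna_tin: Low round tin, 86 mm across, 40 mm high, a bystander near the back. Origin: centre of its underside.
- honey_jar: Wide glass jar with a metal lid, 71 mm across, 110 mm tall, a bystander near the back. Origin: centre of its underside.
- fork: Table fork lying flat, 193 mm long, a bystander at the right. Origin: centre of its underside.
Not all that is in view belongs to the job. Leave any blue or green look-alike of the stand alone.

How it is judged:
By the outcome, as a careful person would: the job done as asked, in the order asked, and still so for the second after the job is handed in, with the robot touching nothing.
It also fails if it takes over 72 s, if anything falls off the work surface, if the arm or the gripper's body presses on something with over 40 N, if the wrist force passes 120 N, or if a joint passes its speed limit or range.

## Working session

There is one attempt and no reset: what is moved stays moved. The work goes in short steps, Python scripts to look and compute and a tool call to move; the robot and the scene stay as the last step left them, time stands still between calls to the robot, and variables do not carry over. Pictures are saved under pics/ and viewed, at most 10 in all, crops included, and the job is handed in when it is done.

Besides the shell and the picture viewer there is one more tool, called by a JSON object that holds its "op" and its "data", one argument or row to a line. move_arm: Moves the arm, as the interface text tells. Its arguments: {"type":"object","properties":{"moves":{"type":"array","items":{"type":"object","properties":{"claw":{"type":"number"},"linear":{"type":"array","items":{"type":"number"}},"turn":{"type":"number"}}}},"grip_force":{"type":"number"}},"required":["moves"]}

```bash
mkdir -p pics
python3 - <<'E'
from cell import bot, eyes
import cv2,json
for n in("top","side"):
    im=eyes.camera(n); cv2.imwrite(f"pics/{n}0.png",cv2.resize(im[:,:,::-1],(768,576),interpolation=cv2.INTER_CUBIC))
    p=eyes.camera_params(n); print(n,p)
s=bot.sense(); print(s, bot.nose_length)
E
```

```text
top {'vertical_fov': 51.61752215548263, 'cx': 257.5289097681345, 'cy': 192.88222974762795, 'pose': array([[-0.02660737, -0.99202948,  0.12316479,  0.39581251],
       [-0.99929854,  0.02314744, -0.02943832, -0.04119045],
       [ 0.02635273, -0.12386167, -0.9919495 ,  1.17107363],
       [ 0.        ,  0.        ,  0.        ,  1.        ]])}
side {'vertical_fov': 42.74378157143784, 'cx': 249.3637112721214, 'cy': 196.69561459812815, 'pose': array([[ 0.94208207, -0.10996048,  0.31684392,  0.020934  ],
       [-0.33468139, -0.36928236,  0.86695957, -1.47656506],
       [ 0.02167358, -0.92278883, -0.38469602,  0.73112857],
       [ 0.        ,  0.        ,  0.        ,  1.        ]])}
{'t': 0.1, 'qpos': array([ 1.18415644e+00,  1.16449160e-01,  1.44223864e+00,  8.17031883e-06,
        1.58397920e+00, -3.78115174e-02]), 'qd': array([ 0.00038683, -0.00121971, -0.00185683,  0.00049191, -0.0008125 ,
        0.00135462]), 'tau': array([ 2.48297227e-03, -7.22889876e+01, -6.23865938e+01,  7.82662374e-02,
        2.25852476e-02, -9.81475978e-05]), 'position': array([0.23066095, 0.63418151, 0.23494653]), 'eef_rot': array([-1.17140948e-04,  1.73531165e-01,  9.84828232e-01, -5.24259403e-04]), 'force': array([ 0.15574163,  0.6025125 , -0.55567021]), 'wrist_torque': array([-0.09011124,  0.02727019,  0.0156499 ]), 'finger_force': 0.0, 'gripper_width': 0.09308835740990502} 0.017
```

View pics/top0.png

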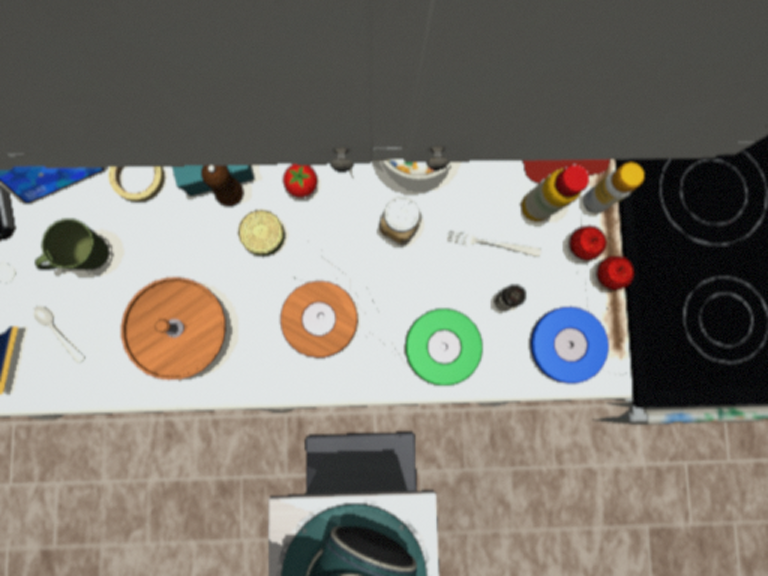

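View pics/side0.png

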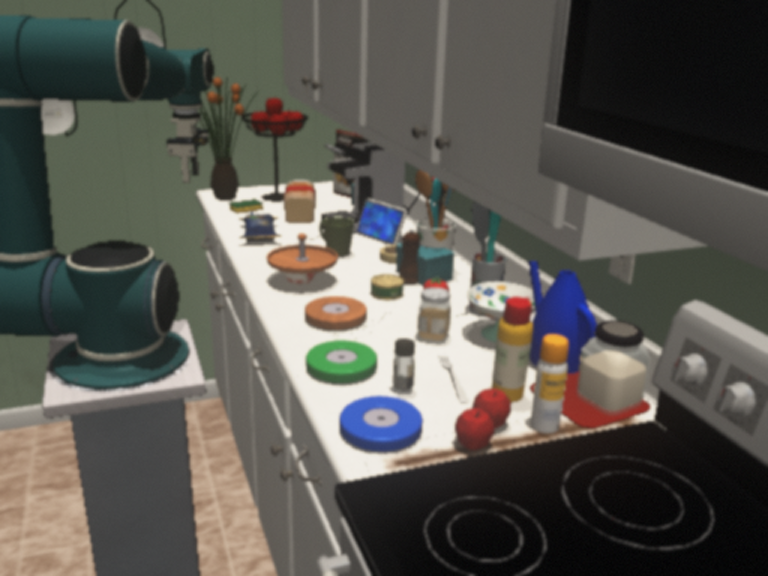

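Top view (1.5× px): carousel at (175,328), wooden stand at (319,319), jar's cap at (512,296), and green and blue look-alikes. In the side view the carousel is at (302,262), the stand at (336,312) and the jar at (404,365). I'll take close crops next.

```bash
cat > h.py <<'E'
import numpy as np,cv2
from cell import bot,eyes
def K(n):
    p=eyes.camera_params(n);f=192/np.tan(np.radians(p['vertical_fov']/2));return f,p['cx'],p['cy'],np.array(p['pose'])
def onz(n,u,v,z):
    f,cx,cy,T=K(n);d=T[:3,:3]@[(u-cx)/f,(v-cy)/f,1];o=T[:3,3];return (o+d*(z-o[2])/d[2]).round(4)
def proj(n,P):
    f,cx,cy,T=K(n);c=T[:3,:3].T@(np.array(P)-T[:3,3]);return (np.array([cx,cy])+f*c[:2]/c[2]).round(2)
def crop(im,x,y,w,h,s):
    return cv2.resize(im[y:y+h,x:x+w,::-1],(w*s,h*s),interpolation=cv2.INTER_CUBIC)
E
python3 - <<'E'
from h import *
t=eyes.camera("top");s=eyes.camera("side")
np.savez("im0.npz",t=t,s=s)
A=[(t,72,175,90,90),(t,170,170,90,90),(t,300,160,90,90),(s,165,140,90,90),(s,185,170,90,90),(s,225,200,90,90)]
c=[crop(*a[:5],3) for a in A]
cv2.imwrite("pics/m1.png",np.vstack([np.hstack(c[:3]),np.hstack(c[3:])])[:600])
for n,im in(("top",t),("side",s)):
    h=cv2.cvtColor(im,cv2.COLOR_RGB2HSV)
    m=((h[...,0]<14)&(h[...,1]>120)&(h[...,2]>90)).astype(np.uint8)
    k,l,st,ce=cv2.connectedComponentsWithStats(m)
    for i in range(1,k):
        if st[i,4]>400:
            cs,_=cv2.findContours((l==i).astype(np.uint8),cv2.RETR_EXTERNAL,cv2.CHAIN_APPROX_NONE)
            e=cv2.fitEllipse(cs[0]);print(n,st[i],np.round(e[0],2),np.round(e[1],1))
print(onz("top",319/1.5,318/1.5,.03),onz("top",175/1.5,328/1.5,.07),onz("top",512/1.5,294/1.5,.105))
E
```

```text
top [349 106  57  23 701] [378.63 114.36] [21.3 55.6]
top [  81  186   69   66 3485] [115.36 218.72] [65.3 68.4]
top [ 188  188   50   50 1530] [212.28 212.49] [48.7 49.4]
side [179 165  46  16 489] [201.38 172.17] [14.1 45. ]
side [375 249  58  37 789] [406.88 258.57] [43.4 66.9]
side [305 258  36  38 772] [322.2  276.38] [22.3 43.5]
[0.4852 0.0553 0.03  ] [0.4702 0.3151 0.07  ] [ 0.5143 -0.3005  0.105 ]
```

View pics/m1.png

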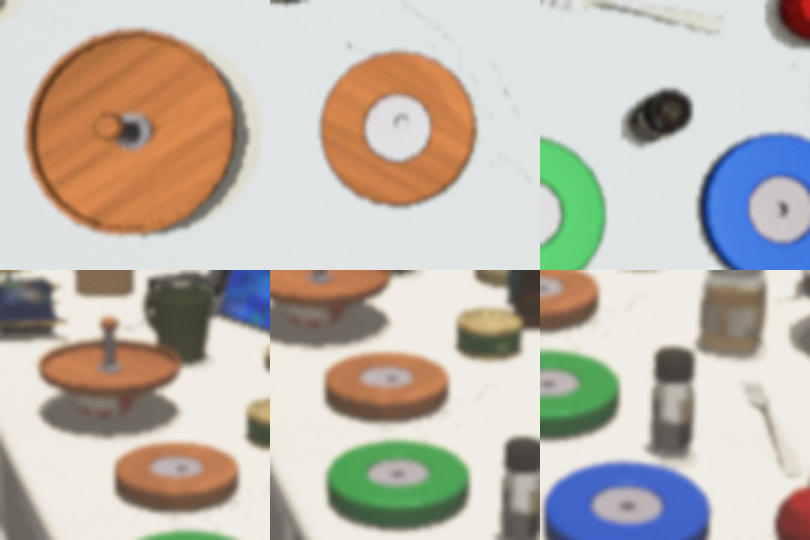

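The montage shows a faint mark inside the wooden stand's plate. It's near (402,122) from above, where the opening's centre is (398,128), and near (391,379) from the side. That may be the hole, so I'll enlarge it and compute positions.

Run:
```python
from h import *
t=np.mean([eyes.camera("top") for _ in range(4)],0).astype(np.uint8)
s=np.mean([eyes.camera("side") for _ in range(4)],0).astype(np.uint8)
a=crop(t,200,200,25,25,16);b=crop(s,211,196,25,25,16)
st=lambda a:cv2.normalize(cv2.createCLAHE(2,(2,2)).apply(a[...,1]),None,0,255,cv2.NORM_MINMAX)
cv2.imwrite("pics/m2.png",np.hstack([a,b]))
print("knob",onz("top",108,217.3,.132),"rim",onz("top",115.36,218.72,.07))
print("rim side",onz("side",201.38,172.17,.071), "knob side",onz("side",165+109/3,140+54/3,.132-.008))
print("opening",onz("top",212.67,212.67,.03),onz("top",212.28,212.49,.028),onz("side",185+116/3,170+107.5/3,.03))
print("jar cap top",onz("top",300+(670-540)/3,160+110/3,.105),"base",onz("side",225+(671-540)/3,200+(450-270)/3,0.0),"captop",onz("side",225+(674-540)/3,200+(355-270)/3,0.105))
```

```text
knob [0.4701 0.3174 0.132 ] rim [0.4701 0.3187 0.07  ]
rim side [0.467  0.3025 0.071 ] knob side [0.472  0.3192 0.124 ]
opening [0.4833 0.0553 0.03  ] [0.484  0.0565 0.028 ] [0.4827 0.0502 0.03  ]
jar cap top [ 0.5124 -0.3059  0.105 ] base [ 0.5148 -0.3046  0.    ] captop [ 0.5135 -0.3053  0.105 ]
```

View pics/m2.png

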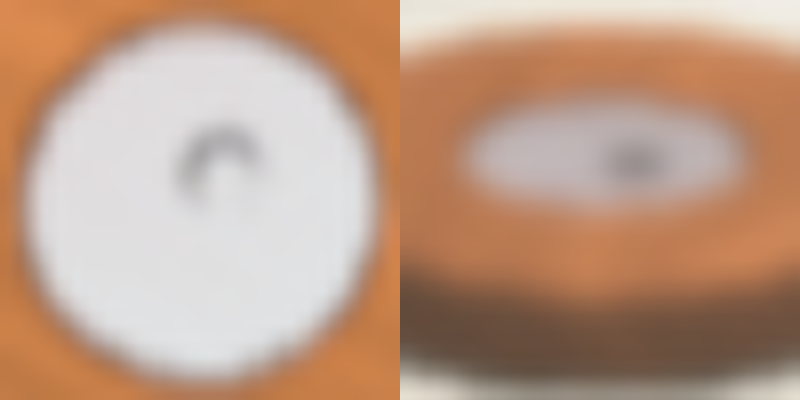

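The top crop shows the opening centred at (199,200) and the hole at about (222,170). The side crop has the opening at (603,155) and the hole at (637,160). Both put the hole at an offset of about (+4.7, −3.9) mm. I'll move over the carousel now.

Run:
```python
from h import *
print("open",onz("top",211.97,212.03,.03),"hole",onz("top",213.4,210.16,.026))
q=lambda x,y:(211+(x-400+.5)/16-.5,196+(y+.5)/16-.5)
print("open",onz("side",*q(603,155),.03),"hole",onz("side",*q(637,160),.026))
```

```text
open [0.4852 0.0572 0.03  ] hole [0.4908 0.0534 0.026 ]
open [0.4828 0.0559 0.03  ] hole [0.4919 0.0598 0.026 ]
```

{"op": "move_arm", "data": {
  "moves": [
    {"claw": 0.06,"linear": [0.02,-0.0264,0],"turn": 0},
    {"claw": 0.06,"linear": [0.02,-0.0264,0],"turn": 0},
    {"claw": 0.06,"linear": [0.02,-0.0264,0],"turn": 0},
    {"claw": 0.06,"linear": [0.02,-0.0264,0],"turn": 0},
    {"claw": 0.06,"linear": [0.02,-0.0264,0],"turn": 0},
    {"claw": 0.06,"linear": [0.02,-0.0264,0],"turn": 0},
    {"claw": 0.06,"linear": [0.02,-0.0264,0],"turn": 0},
    {"claw": 0.06,"linear": [0.02,-0.0264,0],"turn": 0},
    {"claw": 0.06,"linear": [0.02,-0.0264,0],"turn": 0},
    {"claw": 0.06,"linear": [0.02,-0.0264,0],"turn": 0},
    {"claw": 0.06,"linear": [0.02,-0.0264,0],"turn": 0},
    {"claw": 0.06,"linear": [0.02,-0.0264,0],"turn": 0},
    {"claw": 0.06,"linear": [0,0,0],"turn": 0},
    {"claw": 0.06,"linear": [0,0,0],"turn": 0},
    {"claw": 0.06,"linear": [0,0,0],"turn": 0}
  ]
}}

```text
t: 1.85
position: [0.4705, 0.3178, 0.2357]
eef_rot: [-0.0, 0.174, 0.985, 0.0]
force: [-0.2, -0.3, -0.4]
gripper_width: 0.0604
finger_force: 0.0
```

{"op": "move_arm", "data": {
  "moves": [
    {"claw": 0.06,"linear": [0,0,-0.02],"turn": 0},
    {"claw": 0.06,"linear": [0,0,-0.02],"turn": 0},
    {"claw": 0.06,"linear": [0,0,-0.02],"turn": 0},
    {"claw": 0.06,"linear": [0,0,-0.02],"turn": 0},
    {"claw": 0.06,"linear": [0,0,-0.02],"turn": 0},
    {"claw": 0.06,"linear": [0,0,-0.02],"turn": 0},
    {"claw": 0.06,"linear": [0,0,-0.015],"turn": 0},
    {"claw": 0.06,"linear": [0,0,-0.008],"turn": 0},
    {"claw": 0.06,"linear": [0,0,0],"turn": 0},
    {"claw": 0.06,"linear": [0,0,0],"turn": 0}
  ]
}}

```text
t: 2.68
position: [0.4704, 0.3183, 0.0931]
eef_rot: [-0.0, 0.173, 0.985, 0.0]
force: [-0.0, 0.2, 1.6]
gripper_width: 0.0601
finger_force: 0.0
```

{"op": "move_arm", "data": {
  "grip_force": 15,
  "moves": [
    {"claw": 0.03,"linear": [0,0,0],"turn": 0},
    {"claw": 0.03,"linear": [0,0,0],"turn": 0},
    {"claw": 0.022,"linear": [0,0,0],"turn": 0},
    {"claw": 0.02,"linear": [0,0,0],"turn": 0},
    {"claw": 0.018,"linear": [0,0,0],"turn": 0},
    {"claw": 0.016,"linear": [0,0,0],"turn": 0},
    {"claw": 0.01,"linear": [0,0,0],"turn": 0},
    {"claw": 0.0,"linear": [0,0,0],"turn": 0},
    {"claw": 0.0,"linear": [0,0,0],"turn": 0},
    {"claw": 0.0,"linear": [0,0,0],"turn": 0}
  ]
}}

```text
t: 3.52
position: [0.4709, 0.3177, 0.0929]
eef_rot: [0.0, 0.174, 0.985, 0.0]
force: [1.4, 1.1, 3.2]
gripper_width: 0.0242
finger_force: 15.0
```

The opening is 24 mm, but the post is 16 mm across, so I'll look.

Run:
```python
from h import *
s=eyes.camera("side");t=eyes.camera("top")
cv2.imwrite("pics/m3.png",np.hstack([crop(s,165,110,80,110,5),crop(t,70,165,80,110,5)]))
x=bot.sense();print(x['gripper_width'],x['finger_force'],x['force'],x['wrist_torque'])
```

```text
0.023840307625938313 15.000206387326216 [1.00368473 1.50595522 4.4722378 ] [ 0.33785841 -0.19402517 -0.02108749]
```

View pics/m3.png

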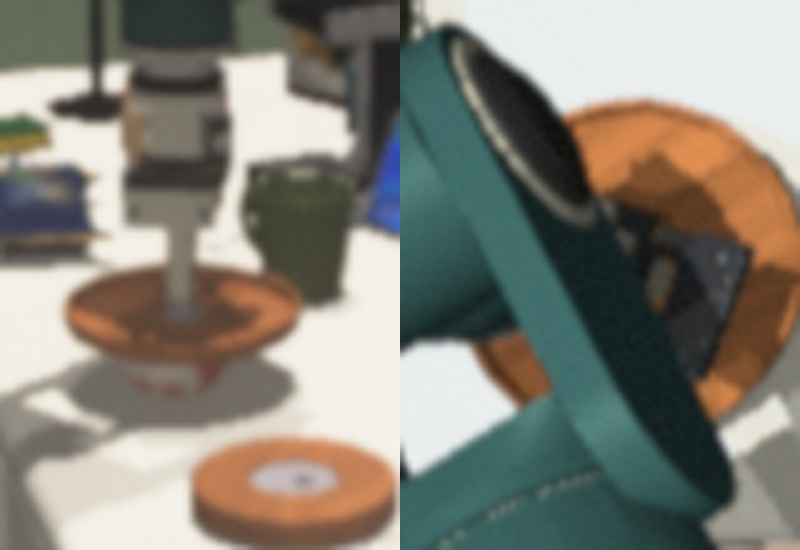

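The tray still sits level on the dish, with the fingers around the post and knob. I'll let the fingers go on closing and see whether the width is still shrinking.

{"op": "move_arm", "data": {
  "moves": [
    {"claw": 0.0,"linear": [0,0,0],"turn": 0},
    {"claw": 0.0,"linear": [0,0,0],"turn": 0},
    {"claw": 0.0,"linear": [0,0,0],"turn": 0}
  ]
}}

```text
t: 3.87
position: [0.4708, 0.3176, 0.0929]
eef_rot: [0.0, 0.174, 0.985, 0.0]
force: [0.9, 2.4, 4.4]
gripper_width: 0.0239
finger_force: 15.0
```

The width is stuck at 24 mm, so the pads' upper ends are probably catching the 25 mm knob. I'll open, go 3 mm lower and close again.

{"op": "move_arm", "data": {
  "moves": [
    {"claw": 0.04,"linear": [0,0,0],"turn": 0},
    {"claw": 0.04,"linear": [0,0,0],"turn": 0},
    {"claw": 0.04,"linear": [0,0,0],"turn": 0},
    {"claw": 0.04,"linear": [0,0,0],"turn": 0},
    {"claw": 0.04,"linear": [0,0,-0.0015],"turn": 0},
    {"claw": 0.04,"linear": [0,0,-0.0015],"turn": 0},
    {"claw": 0.04,"linear": [0,0,0],"turn": 0},
    {"claw": 0.0,"linear": [0,0,0],"turn": 0},
    {"claw": 0.0,"linear": [0,0,0],"turn": 0},
    {"claw": 0.0,"linear": [0,0,0],"turn": 0},
    {"claw": 0.0,"linear": [0,0,0],"turn": 0},
    {"claw": 0.0,"linear": [0,0,0],"turn": 0},
    {"claw": 0.0,"linear": [0,0,0],"turn": 0},
    {"claw": 0.0,"linear": [0,0,0],"turn": 0},
    {"claw": 0.0,"linear": [0,0,0],"turn": 0}
  ]
}}

```text
t: 5.12
position: [0.4708, 0.3176, 0.0898]
eef_rot: [0.0, 0.174, 0.985, 0.0]
force: [2.2, 1.4, 2.7]
gripper_width: 0.0236
finger_force: 15.0
```

Run:
```python
from h import *
x=bot.sense();print(x)
```

```text
{'t': 5.1167, 'qpos': array([ 5.48579311e-01, -3.85602557e-02,  1.84133138e+00,  2.87193528e-05,
        1.33848975e+00, -6.73419331e-01]), 'qd': array([ 3.83915577e-04,  1.85346482e-03, -5.21755483e-04, -6.14847436e-04,
        3.79668677e-04, -1.09026971e-05]), 'tau': array([-5.21380641e-01, -5.41312122e+01, -5.65955293e+01, -2.10614554e-01,
        5.03727626e-01, -3.58160469e-03]), 'position': array([0.4707936 , 0.31762105, 0.08977476]), 'eef_rot': array([1.15144605e-04, 1.73519381e-01, 9.84830441e-01, 1.20234604e-04]), 'force': array([2.17546966, 1.4325456 , 2.65464063]), 'wrist_torque': array([ 0.22430193, -0.14398366, -0.03338055]), 'finger_force': 15.000008935376172, 'gripper_width': 0.023628757283110337}
```

The width is still about 23.6 mm, so the fingers are holding the knob's sides. I'll grip harder, lift a little and check that it holds.

{"op": "move_arm", "data": {
  "grip_force": 45,
  "moves": [
    {"claw": 0.0,"linear": [0,0,0],"turn": 0},
    {"claw": 0.0,"linear": [0,0,0],"turn": 0},
    {"claw": 0.0,"linear": [0,0,0],"turn": 0},
    {"claw": 0.0,"linear": [0,0,0],"turn": 0}
  ]
}}

```text
t: 5.45
position: [0.4708, 0.3176, 0.0898]
eef_rot: [0.0, 0.174, 0.985, 0.0]
force: [1.9, 1.5, 3.2]
gripper_width: 0.0232
finger_force: 45.0
```

{"op": "move_arm", "data": {
  "moves": [
    {"claw": 0.0,"linear": [0,0,0.003],"turn": 0},
    {"claw": 0.0,"linear": [0,0,0.003],"turn": 0},
    {"claw": 0.0,"linear": [0,0,0.004],"turn": 0},
    {"claw": 0.0,"linear": [0,0,0.005],"turn": 0},
    {"claw": 0.0,"linear": [0,0,0.005],"turn": 0},
    {"claw": 0.0,"linear": [0,0,0],"turn": 0},
    {"claw": 0.0,"linear": [0,0,0],"turn": 0}
  ]
}}

```text
t: 6.03
position: [0.4708, 0.3176, 0.11]
eef_rot: [0.0, 0.174, 0.985, 0.0]
force: [-0.1, 0.1, -4.9]
gripper_width: 0.0232
finger_force: 45.0
```

Run:
```python
from h import *
s=eyes.camera("side");t=eyes.camera("top")
cv2.imwrite("pics/m4.png",np.hstack([crop(s,165,110,80,110,5),crop(t,70,165,80,110,5)]))
x=bot.sense();print(x['gripper_width'],x['finger_force'],x['force'],x['wrist_torque'],x['position'])
```

```text
0.023472068222367463 44.99933580926154 [-0.33613633  0.01879708 -4.13718369] [-0.03803071  0.03662141 -0.04873015] [0.47060815 0.31749594 0.10944539]
```

View pics/m4.png

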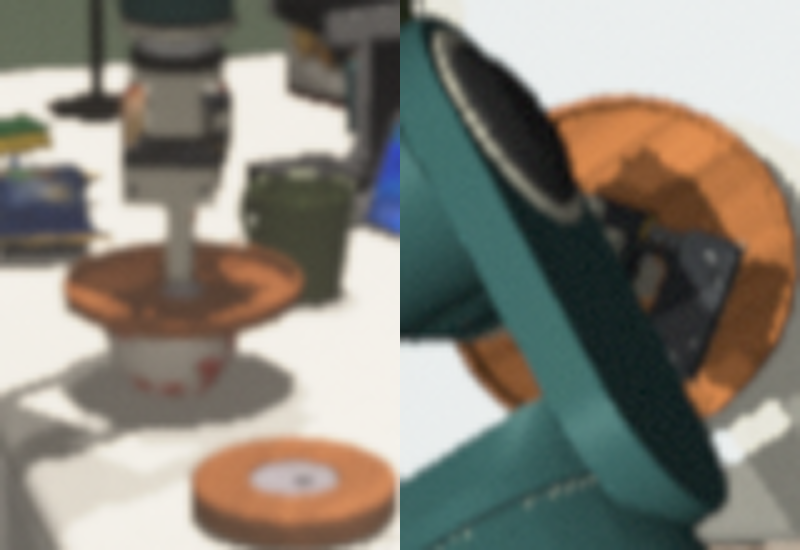

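The whole weight (4.1 N) is held and the tray is off the dish. I'll compare its tilt with how it looked at rest.

```bash
cat >> h.py <<'E'
def tray(n,im,box):
    x,y,w,h=box;im=im[y:y+h,x:x+w];H=cv2.cvtColor(im,cv2.COLOR_RGB2HSV)
    m=((H[...,0]<16)&(H[...,1]>110)&(H[...,2]>60)).astype(np.uint8)
    k,l,st,ce=cv2.connectedComponentsWithStats(m)
    ys,xs=np.nonzero(np.isin(l,[i for i in range(1,k) if st[i,4]>40]))
    hull=cv2.convexHull(np.c_[xs,ys].astype(np.float32));e=cv2.fitEllipse(hull)
    return np.round([e[0][0]+x,e[0][1]+y,*e[1],e[2]],2)
E
python3 - <<'E'
from h import *
z=np.load("im0.npz");s=eyes.camera("side")
print(tray("side",z['s'],(170,145,65,48)),tray("side",s,(170,145,65,36)))
# expected ellipse for level rim
def exp(c,z):
    P=[proj("side",[c[0]+.095*np.cos(a),c[1]+.095*np.sin(a),z]) for a in np.linspace(0,6.28,60)]
    e=cv2.fitEllipse(np.array(P,np.float32));return np.round([*e[0],*e[1],e[2]],2)
print(exp((.4705,.3178),.072),exp((.4705,.3178),.092))
E
```

```text
[201.79 171.89  18.64  45.03  87.98] [202.02 167.41  17.23  47.05  85.92]
[201.17 170.96  16.09  48.04  89.37] [201.08 166.19  15.72  48.23  89.42]
```

{"op": "move_arm", "data": {
  "moves": [
    {"claw": 0.0,"linear": [0,0,0.012],"turn": 0},
    {"claw": 0.0,"linear": [0,0,0.012],"turn": 0},
    {"claw": 0.0,"linear": [0,0,0.012],"turn": 0},
    {"claw": 0.0,"linear": [0,0,0.012],"turn": 0},
    {"claw": 0.0,"linear": [0.002,-0.012,0],"turn": 0},
    {"claw": 0.0,"linear": [0.002,-0.022,0],"turn": 0},
    {"claw": 0.0,"linear": [0.002,-0.022,0],"turn": 0},
    {"claw": 0.0,"linear": [0.002,-0.022,0],"turn": 0},
    {"claw": 0.0,"linear": [0.002,-0.022,0],"turn": 0},
    {"claw": 0.0,"linear": [0.002,-0.022,0],"turn": 0},
    {"claw": 0.0,"linear": [0.002,-0.022,0],"turn": 0},
    {"claw": 0.0,"linear": [0.002,-0.022,0],"turn": 0},
    {"claw": 0.0,"linear": [0.002,-0.022,0],"turn": 0},
    {"claw": 0.0,"linear": [0.002,-0.022,0],"turn": 0},
    {"claw": 0.0,"linear": [0.0,-0.022,0],"turn": 0},
    {"claw": 0.0,"linear": [0,-0.022,0],"turn": 0},
    {"claw": 0.0,"linear": [0,-0.01,0],"turn": 0},
    {"claw": 0.0,"linear": [0,0,0],"turn": 0},
    {"claw": 0.0,"linear": [0,0,0],"turn": 0}
  ]
}}

```text
t: 7.77
position: [0.4907, 0.0532, 0.1579]
eef_rot: [0.0, 0.174, 0.985, 0.0]
force: [-0.9, 0.9, -4.1]
gripper_width: 0.023
finger_force: 45.0
```

Run:
```python
from h import *
x=bot.sense();print(x['gripper_width'],x['force'],x['wrist_torque'],x['position'])
s=eyes.camera("side")
cv2.imwrite("pics/m5.png",np.hstack([crop(s,185,110,90,110,5)]))
c=(x['position'][0],x['position'][1]);z=x['position'][2]-.0358
P=[proj("side",[c[0]+.095*np.cos(a),c[1]+.095*np.sin(a),z+.018]) for a in np.linspace(0,6.28,60)]
e=cv2.fitEllipse(np.array(P,np.float32));print(np.round([*e[0],*e[1],e[2]],2))
print(tray("side",s,(185,120,90,70)))
print("pin expected",proj("side",[*c,z-.02]))
```

```text
0.02299178656281851 [-0.85791536  0.89544837 -4.05095965] [0.01367459 0.00306726 0.0375746 ] [0.49068867 0.05324613 0.15788941]
[225.58 176.67  19.04  54.89  90.32]
[216.15 155.73  58.49  82.3  125.21]
pin expected [225.62 186.38]
```

View pics/m5.png

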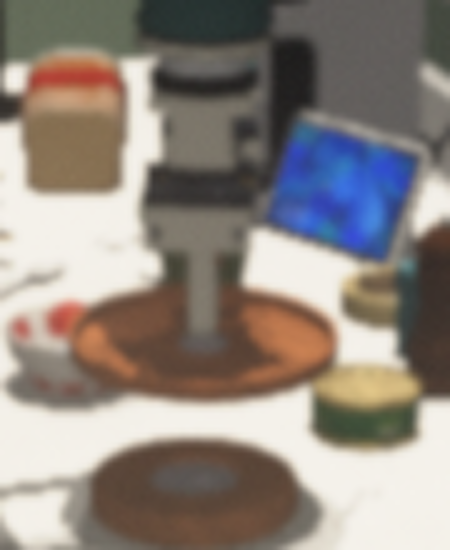

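The tray hangs level over the stand, with its rim from (73,343) to (337,340). I'll descend to just above the plate.

{"op": "move_arm", "data": {
  "moves": [
    {"claw": 0.0,"linear": [0,0,-0.012],"turn": 0},
    {"claw": 0.0,"linear": [0,0,-0.012],"turn": 0},
    {"claw": 0.0,"linear": [0,0,-0.012],"turn": 0},
    {"claw": 0.0,"linear": [0,0,-0.012],"turn": 0},
    {"claw": 0.0,"linear": [0,0,-0.01],"turn": 0},
    {"claw": 0.0,"linear": [0,0,-0.008],"turn": 0},
    {"claw": 0.0,"linear": [0,0,-0.004],"turn": 0},
    {"claw": 0.0,"linear": [0,0,-0.002],"turn": 0},
    {"claw": 0.0,"linear": [0,0,0],"turn": 0},
    {"claw": 0.0,"linear": [0,0,0],"turn": 0}
  ]
}}

```text
t: 8.65
position: [0.491, 0.0535, 0.0861]
eef_rot: [0.0, 0.174, 0.985, 0.0]
force: [0.6, 0.3, -3.9]
gripper_width: 0.0235
finger_force: 45.0
```

{"op": "move_arm", "data": {
  "moves": [
    {"claw": 0.0,"linear": [0,0,-0.001],"turn": 0},
    {"claw": 0.0,"linear": [0,0,-0.001],"turn": 0},
    {"claw": 0.0,"linear": [0,0,-0.001],"turn": 0},
    {"claw": 0.0,"linear": [0,0,0],"turn": 0}
  ]
}}

```text
t: 8.98
position: [0.4907, 0.0535, 0.0826]
eef_rot: [0.0, 0.174, 0.985, -0.0]
force: [-0.4, 0.6, -5.2]
gripper_width: 0.0229
finger_force: 45.0
```

{"op": "move_arm", "data": {
  "moves": [
    {"claw": 0.0,"linear": [0,0,-0.0005],"turn": 0},
    {"claw": 0.0,"linear": [0,0,-0.0005],"turn": 0},
    {"claw": 0.0,"linear": [0,0,0],"turn": 0}
  ]
}}

```text
t: 9.23
position: [0.4907, 0.0536, 0.0816]
eef_rot: [-0.0, 0.174, 0.985, -0.0]
force: [0.3, -0.9, -3.6]
gripper_width: 0.023
finger_force: 45.0
```

{"op": "move_arm", "data": {
  "moves": [
    {"claw": 0.0,"linear": [0,0,-0.0005],"turn": 0},
    {"claw": 0.0,"linear": [0,0,-0.0005],"turn": 0},
    {"claw": 0.0,"linear": [0,0,0],"turn": 0}
  ]
}}

```text
t: 9.48
position: [0.4906, 0.0536, 0.0805]
eef_rot: [-0.0, 0.174, 0.985, -0.0]
force: [-0.6, -0.9, -3.9]
gripper_width: 0.0228
finger_force: 45.0
```

{"op": "move_arm", "data": {
  "moves": [
    {"claw": 0.0,"linear": [0,0,-0.0005],"turn": 0},
    {"claw": 0.0,"linear": [0,0,-0.0005],"turn": 0},
    {"claw": 0.0,"linear": [0,0,0],"turn": 0}
  ]
}}

```text
t: 9.73
position: [0.4907, 0.0535, 0.0795]
eef_rot: [-0.0, 0.174, 0.985, -0.0]
force: [-0.2, 0.3, -4.0]
gripper_width: 0.0234
finger_force: 45.0
```

{"op": "move_arm", "data": {
  "moves": [
    {"claw": 0.0,"linear": [0,0,-0.0005],"turn": 0},
    {"claw": 0.0,"linear": [0,0,-0.0005],"turn": 0},
    {"claw": 0.0,"linear": [0,0,0],"turn": 0}
  ]
}}

```text
t: 9.98
position: [0.4907, 0.0535, 0.0786]
eef_rot: [0.0, 0.174, 0.985, -0.0]
force: [-0.4, -1.5, -3.6]
gripper_width: 0.023
finger_force: 45.0
```

{"op": "move_arm", "data": {
  "moves": [
    {"claw": 0.0,"linear": [0,0,-0.0005],"turn": 0},
    {"claw": 0.0,"linear": [0,0,-0.0005],"turn": 0},
    {"claw": 0.0,"linear": [0,0,0],"turn": 0}
  ]
}}

```text
t: 10.23
position: [0.4906, 0.0535, 0.0774]
eef_rot: [-0.0, 0.173, 0.985, -0.0]
force: [-0.6, -1.6, -4.2]
gripper_width: 0.0229
finger_force: 45.0
```

{"op": "move_arm", "data": {
  "moves": [
    {"claw": 0.0,"linear": [0,0,-0.0005],"turn": 0},
    {"claw": 0.0,"linear": [0,0,-0.0005],"turn": 0},
    {"claw": 0.0,"linear": [0,0,0],"turn": 0}
  ]
}}

```text
t: 10.48
position: [0.4906, 0.0535, 0.0765]
eef_rot: [-0.0, 0.174, 0.985, -0.0]
force: [-0.5, -2.8, -3.9]
gripper_width: 0.0231
finger_force: 45.0
```

The pin is 5 mm past plate level with no axial load and the hole wall is pushing toward −y, so it's in the hole. I'll shift slightly in −y and keep lowering.

{"op": "move_arm", "data": {
  "moves": [
    {"claw": 0.0,"linear": [0,-0.0004,-0.0005],"turn": 0},
    {"claw": 0.0,"linear": [0,-0.0002,-0.0008],"turn": 0},
    {"claw": 0.0,"linear": [0,0,-0.0008],"turn": 0},
    {"claw": 0.0,"linear": [0,0,0],"turn": 0}
  ]
}}

```text
t: 10.82
position: [0.4906, 0.053, 0.0743]
eef_rot: [-0.0, 0.174, 0.985, 0.0]
force: [-0.1, -1.5, -3.8]
gripper_width: 0.0232
finger_force: 45.0
```

{"op": "move_arm", "data": {
  "moves": [
    {"claw": 0.0,"linear": [0,0,-0.001],"turn": 0},
    {"claw": 0.0,"linear": [0,0,-0.001],"turn": 0},
    {"claw": 0.0,"linear": [0,0,-0.001],"turn": 0},
    {"claw": 0.0,"linear": [0,0,0],"turn": 0}
  ]
}}

```text
t: 11.15
position: [0.4906, 0.053, 0.0712]
eef_rot: [-0.0, 0.174, 0.985, -0.0]
force: [-0.2, -1.8, -5.1]
gripper_width: 0.0233
finger_force: 45.0
```

Home is at TCP ≈ 0.066, so I'll go gently.

{"op": "move_arm", "data": {
  "moves": [
    {"claw": 0.0,"linear": [0,-0.0002,-0.001],"turn": 0},
    {"claw": 0.0,"linear": [0,0,-0.001],"turn": 0},
    {"claw": 0.0,"linear": [0,0,-0.001],"turn": 0},
    {"claw": 0.0,"linear": [0,0,0],"turn": 0}
  ]
}}

```text
t: 11.48
position: [0.4906, 0.0528, 0.0683]
eef_rot: [-0.0, 0.174, 0.985, -0.0]
force: [-0.5, -0.7, -5.1]
gripper_width: 0.0228
finger_force: 45.0
```

{"op": "move_arm", "data": {
  "moves": [
    {"claw": 0.0,"linear": [0,0,-0.0005],"turn": 0},
    {"claw": 0.0,"linear": [0,0,-0.0005],"turn": 0},
    {"claw": 0.0,"linear": [0,0,-0.0005],"turn": 0},
    {"claw": 0.0,"linear": [0,0,0],"turn": 0}
  ]
}}

```text
t: 11.82
position: [0.4908, 0.0528, 0.0671]
eef_rot: [0.0, 0.174, 0.985, 0.0]
force: [-0.7, -0.6, -3.1]
gripper_width: 0.0228
finger_force: 45.0
```

{"op": "move_arm", "data": {
  "moves": [
    {"claw": 0.0,"linear": [0,0,-0.0003],"turn": 0},
    {"claw": 0.0,"linear": [0,0,-0.0003],"turn": 0},
    {"claw": 0.0,"linear": [0,0,0],"turn": 0}
  ]
}}

```text
t: 12.07
position: [0.491, 0.053, 0.0668]
eef_rot: [0.0, 0.173, 0.985, 0.0]
force: [0.4, 2.8, 1.5]
gripper_width: 0.0235
finger_force: 45.0
```

{"op": "move_arm", "data": {
  "grip_force": 3,
  "moves": [
    {"claw": 0.0,"linear": [0,0,0],"turn": 0},
    {"claw": 0.0,"linear": [0,0,0],"turn": 0},
    {"claw": 0.024,"linear": [0,0,0],"turn": 0},
    {"claw": 0.03,"linear": [0,0,0],"turn": 0},
    {"claw": 0.05,"linear": [0,0,0],"turn": 0},
    {"claw": 0.05,"linear": [0,0,0],"turn": 0},
    {"claw": 0.05,"linear": [0,0,0],"turn": 0},
    {"claw": 0.05,"linear": [0,0,0],"turn": 0}
  ]
}}

```text
t: 12.73
position: [0.4907, 0.0527, 0.0665]
eef_rot: [0.0, 0.174, 0.985, -0.0]
force: [0.1, -0.4, 0.9]
gripper_width: 0.0485
finger_force: 0.0
```

{"op": "move_arm", "data": {
  "moves": [
    {"claw": 0.05,"linear": [0,0,0.01],"turn": 0},
    {"claw": 0.05,"linear": [0,0,0.015],"turn": 0},
    {"claw": 0.05,"linear": [0,0,0.03],"turn": 0},
    {"claw": 0.06,"linear": [0,0,0.03],"turn": 0},
    {"claw": 0.06,"linear": [0,0,0.03],"turn": 0},
    {"claw": 0.07,"linear": [0,-0.01,0.03],"turn": 0},
    {"claw": 0.07,"linear": [0.002,-0.03,0],"turn": 0},
    {"claw": 0.07,"linear": [0.002,-0.03,0],"turn": 0},
    {"claw": 0.07,"linear": [0.002,-0.03,0],"turn": 0},
    {"claw": 0.07,"linear": [0.002,-0.03,0],"turn": 0},
    {"claw": 0.07,"linear": [0.002,-0.03,0],"turn": 0},
    {"claw": 0.07,"linear": [0.002,-0.03,0],"turn": 0},
    {"claw": 0.07,"linear": [0.002,-0.03,0],"turn": 0},
    {"claw": 0.07,"linear": [0.002,-0.03,0],"turn": 0},
    {"claw": 0.07,"linear": [0.002,-0.03,0],"turn": 0},
    {"claw": 0.07,"linear": [0.002,-0.03,0],"turn": 0},
    {"claw": 0.07,"linear": [0.002,-0.03,0],"turn": 0},
    {"claw": 0.07,"linear": [0.0,-0.018,0],"turn": 0},
    {"claw": 0.07,"linear": [0,0,0],"turn": 0},
    {"claw": 0.07,"linear": [0,0,0],"turn": 0}
  ]
}}

```text
t: 14.4
position: [0.5125, -0.3059, 0.2118]
eef_rot: [-0.0, 0.174, 0.985, 0.0]
force: [-0.1, 0.4, 0.3]
gripper_width: 0.07
finger_force: 0.0
```

Run:
```python
from h import *
x=bot.sense();print(x['position'],x['force'])
t=eyes.camera("top");s=eyes.camera("side")
cv2.imwrite("pics/m6.png",np.hstack([crop(s,185,150,80,110,5),crop(t,170,160,80,110,5)]))
c=(.4908,.0530)
for z in (.048,.032):
    P=[proj("side",[c[0]+.095*np.cos(a),c[1]+.095*np.sin(a),z]) for a in np.linspace(0,6.28,60)]
    e=cv2.fitEllipse(np.array(P,np.float32));print(np.round([*e[0],*e[1],e[2]],2))
print(tray("side",s,(188,170,75,50)))
print("rim L,R,near,far at home",[proj("side",[c[0]+dx,c[1]+dy,.048]) for dx,dy in((-.095,0),(.095,0),(0,-.095),(0,.095))])
print("knob centre home",proj("side",[*c,.1]),proj("top",[*c,.108]))
```

```text
[ 0.51247405 -0.30589053  0.21180813] [-0.14107883  0.37518774  0.32437852]
[225.55 201.15  21.12  53.77  90.16]
[225.54 205.29  21.46  53.58  90.13]
[225.64 203.95  26.72  50.9   89.22]
rim L,R,near,far at home [array([199.49, 203.68]), array([250.87, 197.65]), array([233.87, 211.21]), array([218.13, 190.98])]
knob centre home [225.67 186.95] [210.99 207.68]
```

View pics/m6.png

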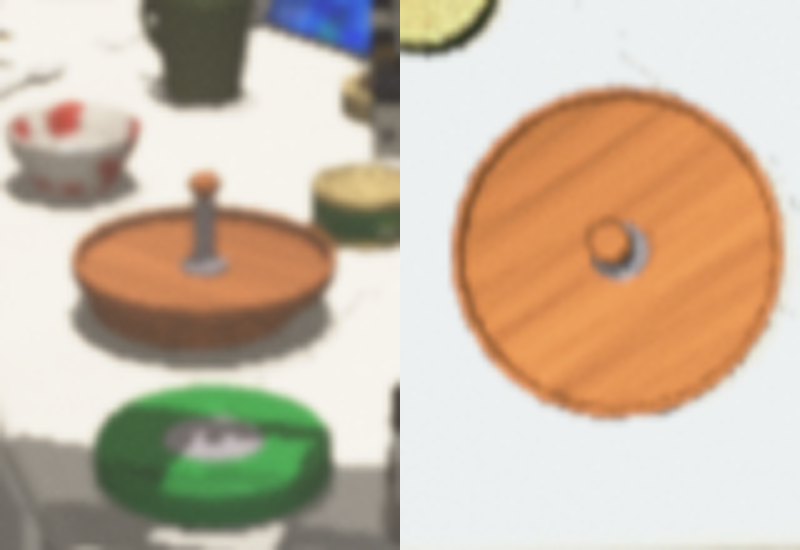

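The carousel sits level on the stand, with the knob at side px (226,186) as expected for home, and the dish hasn't moved. Now the jar.

{"op": "move_arm", "data": {
  "grip_force": 20,
  "moves": [
    {"claw": 0.07,"linear": [0.001,0.0005,-0.02],"turn": 0},
    {"claw": 0.07,"linear": [0,0,-0.02],"turn": 0},
    {"claw": 0.07,"linear": [0,0,-0.02],"turn": 0},
    {"claw": 0.07,"linear": [0,0,-0.02],"turn": 0},
    {"claw": 0.07,"linear": [0,0,-0.02],"turn": 0},
    {"claw": 0.07,"linear": [0,0,-0.02],"turn": 0},
    {"claw": 0.07,"linear": [0,0,-0.014],"turn": 0},
    {"claw": 0.07,"linear": [0,0,0],"turn": 0},
    {"claw": 0.055,"linear": [0,0,0],"turn": 0},
    {"claw": 0.05,"linear": [0,0,0],"turn": 0},
    {"claw": 0.046,"linear": [0,0,0],"turn": 0},
    {"claw": 0.044,"linear": [0,0,0],"turn": 0},
    {"claw": 0.042,"linear": [0,0,0],"turn": 0},
    {"claw": 0.04,"linear": [0,0,0],"turn": 0},
    {"claw": 0.038,"linear": [0,0,0],"turn": 0},
    {"claw": 0.03,"linear": [0,0,0],"turn": 0},
    {"claw": 0.03,"linear": [0,0,0],"turn": 0},
    {"claw": 0.03,"linear": [0,0,0],"turn": 0}
  ]
}}

```text
t: 16.0
position: [0.5139, -0.305, 0.0779]
eef_rot: [0.0, 0.174, 0.985, -0.0]
force: [0.1, -0.9, 4.9]
gripper_width: 0.0409
finger_force: 20.0
```

{"op": "move_arm", "data": {
  "moves": [
    {"claw": 0.03,"linear": [0,0,0.01],"turn": 0},
    {"claw": 0.03,"linear": [0,0,0.02],"turn": 0},
    {"claw": 0.03,"linear": [0,0,0.03],"turn": 0},
    {"claw": 0.03,"linear": [0,0,0.03],"turn": 0},
    {"claw": 0.03,"linear": [0,0,0.03],"turn": 0},
    {"claw": 0.03,"linear": [0,0.01,0.02],"turn": 0},
    {"claw": 0.03,"linear": [-0.005,0.02,0],"turn": 0},
    {"claw": 0.03,"linear": [-0.007,0.03,0],"turn": 0},
    {"claw": 0.03,"linear": [-0.007,0.03,0],"turn": 0},
    {"claw": 0.03,"linear": [-0.007,0.03,0],"turn": 0},
    {"claw": 0.03,"linear": [-0.007,0.03,0],"turn": 0},
    {"claw": 0.03,"linear": [-0.007,0.03,0],"turn": 0},
    {"claw": 0.03,"linear": [-0.007,0.03,0],"turn": 0},
    {"claw": 0.03,"linear": [-0.007,0.03,0],"turn": 0},
    {"claw": 0.03,"linear": [-0.007,0.03,0],"turn": 0},
    {"claw": 0.03,"linear": [-0.007,0.03,0],"turn": 0},
    {"claw": 0.03,"linear": [-0.007,0.03,0],"turn": 0},
    {"claw": 0.03,"linear": [0,0.03,0],"turn": 0},
    {"claw": 0.03,"linear": [0,0.017,0],"turn": 0},
    {"claw": 0.03,"linear": [0,0,0],"turn": 0}
  ]
}}

```text
t: 17.67
position: [0.4382, 0.0749, 0.2179]
eef_rot: [-0.0, 0.172, 0.985, 0.0]
force: [0.4, -0.2, -0.7]
gripper_width: 0.0405
finger_force: 19.9
```

Run:
```python
from h import *
x=bot.sense();print(x['position'],x['force'],x['gripper_width'])
s=eyes.camera("side")
cv2.imwrite("pics/m7.png",crop(s,165,110,110,110,5))
print(proj("side",[*x['position'][:2],x['position'][2]-.078]))
```

```text
[0.43815067 0.0748914  0.21786859] [ 0.41206225 -0.23301913 -0.70572771] 0.04049816507857632
[209.36 175.63]
```

View pics/m7.png

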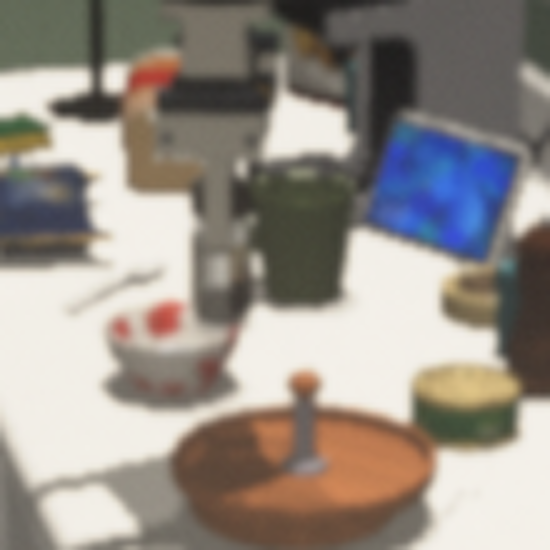

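The jar is held upright, with its bottom at about crop (222,325). I'll lower it onto the tray.

{"op": "move_arm", "data": {
  "moves": [
    {"claw": 0.03,"linear": [0,-0.001,-0.02],"turn": 0},
    {"claw": 0.03,"linear": [0,0,-0.02],"turn": 0},
    {"claw": 0.03,"linear": [0,0,-0.02],"turn": 0},
    {"claw": 0.03,"linear": [0,0,-0.018],"turn": 0},
    {"claw": 0.03,"linear": [0,0,-0.01],"turn": 0},
    {"claw": 0.03,"linear": [0,0,-0.007],"turn": 0},
    {"claw": 0.03,"linear": [0,0,-0.003],"turn": 0},
    {"claw": 0.03,"linear": [0,0,0],"turn": 0},
    {"claw": 0.03,"linear": [0,0,0],"turn": 0}
  ]
}}

```text
t: 18.47
position: [0.439, 0.0712, 0.1203]
eef_rot: [0.0, 0.174, 0.985, 0.0]
force: [0.7, 0.1, -0.5]
gripper_width: 0.0409
finger_force: 19.9
```

{"op": "move_arm", "data": {
  "moves": [
    {"claw": 0.03,"linear": [0,0,-0.001],"turn": 0},
    {"claw": 0.03,"linear": [0,0,-0.001],"turn": 0},
    {"claw": 0.03,"linear": [0,0,-0.001],"turn": 0},
    {"claw": 0.03,"linear": [0,0,0],"turn": 0}
  ]
}}

```text
t: 18.8
position: [0.4387, 0.0713, 0.1164]
eef_rot: [0.0, 0.173, 0.985, 0.0]
force: [-0.6, 0.8, -0.4]
gripper_width: 0.0407
finger_force: 19.9
```

{"op": "move_arm", "data": {
  "moves": [
    {"claw": 0.03,"linear": [0,0,-0.0005],"turn": 0},
    {"claw": 0.03,"linear": [0,0,-0.0005],"turn": 0},
    {"claw": 0.03,"linear": [0,0,0],"turn": 0}
  ]
}}

```text
t: 19.05
position: [0.4387, 0.0713, 0.1154]
eef_rot: [-0.0, 0.174, 0.985, -0.0]
force: [-0.8, 0.0, -1.0]
gripper_width: 0.0405
finger_force: 19.9
```

{"op": "move_arm", "data": {
  "moves": [
    {"claw": 0.03,"linear": [0,0,-0.0003],"turn": 0},
    {"claw": 0.03,"linear": [0,0,-0.0003],"turn": 0},
    {"claw": 0.03,"linear": [0,0,0],"turn": 0}
  ]
}}

```text
t: 19.3
position: [0.4387, 0.0713, 0.1149]
eef_rot: [0.0, 0.174, 0.985, 0.0]
force: [0.4, 0.2, -1.2]
gripper_width: 0.0403
finger_force: 19.9
```

{"op": "move_arm", "data": {
  "moves": [
    {"claw": 0.03,"linear": [0,0,-0.0003],"turn": 0},
    {"claw": 0.03,"linear": [0,0,-0.0003],"turn": 0},
    {"claw": 0.03,"linear": [0,0,0],"turn": 0}
  ]
}}

```text
t: 19.55
position: [0.4389, 0.0712, 0.1148]
eef_rot: [0.0, 0.174, 0.985, -0.0]
force: [-1.3, -1.6, 5.3]
gripper_width: 0.0407
finger_force: 20.0
```

Contact came at a jar bottom of 0.037, exactly the tray floor's height when home. I'll release and retreat.

{"op": "move_arm", "data": {
  "grip_force": 5,
  "moves": [
    {"claw": 0.03,"linear": [0,0,0.0002],"turn": 0},
    {"claw": 0.03,"linear": [0,0,0],"turn": 0},
    {"claw": 0.045,"linear": [0,0,0],"turn": 0},
    {"claw": 0.055,"linear": [0,0,0],"turn": 0},
    {"claw": 0.065,"linear": [0,0,0],"turn": 0},
    {"claw": 0.065,"linear": [0,0,0],"turn": 0},
    {"claw": 0.065,"linear": [0,0,0],"turn": 0},
    {"claw": 0.065,"linear": [0,0,0.01],"turn": 0},
    {"claw": 0.065,"linear": [0,0,0.02],"turn": 0},
    {"claw": 0.065,"linear": [0,0,0.03],"turn": 0},
    {"claw": 0.065,"linear": [0,0,0.03],"turn": 0},
    {"claw": 0.065,"linear": [0,0,0.03],"turn": 0},
    {"claw": 0.065,"linear": [0,0.03,0],"turn": 0},
    {"claw": 0.065,"linear": [0,0.035,0],"turn": 0},
    {"claw": 0.065,"linear": [0,0.035,0],"turn": 0},
    {"claw": 0.065,"linear": [0,0.035,0],"turn": 0},
    {"claw": 0.065,"linear": [0,0.035,0],"turn": 0},
    {"claw": 0.065,"linear": [0,0.02,0],"turn": 0},
    {"claw": 0.065,"linear": [0,0,0],"turn": 0},
    {"claw": 0.065,"linear": [0,0,0],"turn": 0}
  ]
}}

```text
t: 21.22
position: [0.4385, 0.2619, 0.2348]
eef_rot: [-0.0, 0.173, 0.985, -0.0]
force: [-0.3, -0.8, -0.0]
gripper_width: 0.065
finger_force: 0.0
```

Run:
```python
from h import *
x=bot.sense();print(x['position'],x['force'])
t=eyes.camera("top");s=eyes.camera("side")
cv2.imwrite("pics/m8.png",np.hstack([crop(s,165,130,100,110,4),crop(t,170,160,80,110,4)]))
```

```text
[0.43846727 0.26194705 0.23479005] [-0.2819468  -0.79924187 -0.00247315]
```

View pics/m8.png

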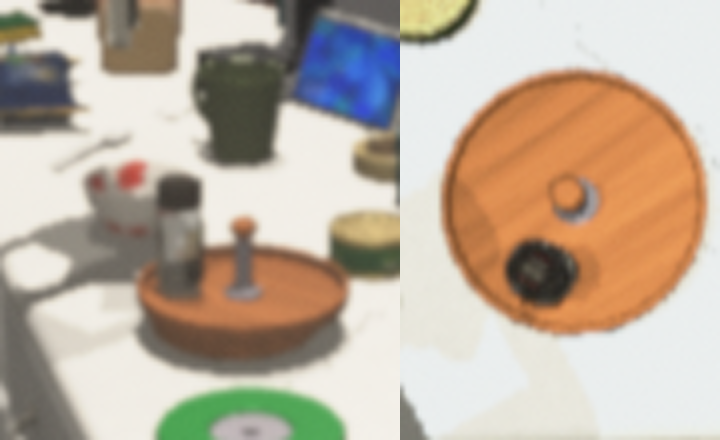

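The jar stands upright between post and rim (side crop (180,240), top crop (542,270)), the tray is flat, and the robot is clear.

```bash
python3 -c "
from cell import bot
print(bot.finish_job())"
```

```text
the job is handed in; nothing more can be done
None
```

The carousel is seated flat and fully home on the wooden stand, the spice jar stands upright on its tray, nothing else was moved, and the job is handed in at about 21 s.

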